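# Return the roast thermometer to its shuttered charging dock

### The job

Put the roast thermometer back on charge: lift it out of its wooden stand, set its tip lightly on the dock's flat cover and slide it about inside the frame until it drops into the socket hidden under the sprung shutter, then push it gently home until its collar sits on the cover and let go of it. Never press hard on the dock, and leave the tea box, the pepper mill and the spice jar where they are.

Things in the scene. Friction and masses are not known exactly. Their poses are not given: they have to be found in the camera images.
- dock: grey plastic charging dock, fixed: 86 (x) x 176 (y, long side) x 50 mm high; origin at the centre of its underside, z up. Its top is a frame with a central window; a flat light grey enamelled cover plate fills the window, and one socket is hidden in the cover. The cover does not yield; more than 25 N between thermometer and dock, in any direction, damages the dock
- dock_frame (a point): centre of the plane of the frame's top, 50 mm above the dock's origin. The frame is 5 mm thick; its window measures 46 (dock x) x 76 (dock y) mm
- dock_window (a point): centre of the window at the height of the cover's top, 45 mm above the dock's origin. The socket's centre lies up to 5 mm (dock x) and 22 mm (dock y) from here, either way; it differs each time and is not measured. Socket: 12.5 mm bore, sharp edge, closed flush by a shutter of the same enamel that the tip pushes down against 0.4 to 0.8 N
- stand: pale wooden block 60 x 60 x 40 mm high, fixed to the worktop, with a 14 mm hole 34 mm deep in the middle of its top in which the thermometer stands at the start; origin at the centre of its underside, z up
- thermometer: cordless roast thermometer, upright in the stand (tip 10 mm above the worktop), about 0.15 kg, 98 mm tall; origin at the centre of its lower tip, z up its axis. Steel stem 10 mm thick from 0 to 30 mm (lowest 3 mm taper to a 6 mm flat), collar 26 mm across from 30 to 36 mm, black square handle 24 x 24 mm, flats facing the body's x and y, from 36 to 96 mm
- thermometer_tip (a point): centre of the thermometer's lower tip (same point as the body's origin)
- thermometer_collar (a point): point on the axis in the plane of the collar's underside, 30 mm above the tip. Fully home in the dock the collar's underside rests on the cover, the tip 30 mm below the cover's top; the thermometer's own weight keeps it down against the shutter
- tea_box: bystander: dark tea carton 59 x 102 x 72 mm, origin at the centre of its underside
- pepper_mill: bystander: turned wooden pepper mill, 53 mm wide, 152 mm tall, origin at the centre of its underside
- spice_jar: bystander: spice jar with red cap, 45 mm wide, 106 mm tall, origin at the centre of its underside
Things that resemble listed ones, but are neither listed nor needed, are in the scene too. There is more than one size of the thermometer; the one meant has the size given above.

How it is judged:
By the outcome, as a careful person would: the job done as asked, in the order asked, and still so for the second after the job is handed in, with the robot touching nothing.
It also fails if it takes over 72 s, if anything falls off the work surface, if the arm or the gripper's body presses on something with over 40 N, if the wrist force passes 120 N, or if a joint passes its speed limit or range.

### The arm

A 6-joint arm with a two-finger parallel gripper is mounted at the origin on a cart in front of the work surface, level with it; the furniture and walls round the work are solid. World frame = base frame: x ahead of the robot, y to its left, z up, the work surface at z = 0. Lengths are in m, angles in rad, forces in N, time in s.
With the tool pointing down it reaches from about 0.375 to 0.9 m from the base axis. Payload 3.1 kg.
Tool frame: the origin (TCP) lies midway between the tips of the shut fingers; the grasp point (between the pads) lies 19 mm behind it; z points along the fingers, y is the line along which they close (so a half turn about z gives the same grasp; the last joint's range is limited). The gripper opens to 85 mm and grips with 20 to 120 N. Pads are 22 mm wide; open, the fingers measure 114 mm over their backs; the gripper's body (76 mm by 85 mm) begins 54 mm behind the grasp point. The pads swing forward as they close: fully open they stand 13 mm farther back than shut.
Start: joints at [-1.387, 0.527, 1.433, -0, 1.181, -0.178], TCP at [0.221, -0.585, 0.231] pointing down, gripper open.
Joint ranges: [-3.08, 3.08], [-0.75, 2.2], [0.22, 2.44], [-1.43, 4.57], [0, 2.65], [-2.85, 2.85]. Speed limits (rad/s): [2.79, 2.79, 3.14, 3.14, 3.14, 3.14].

### API

Orientations are given as a unit quaternion [w, x, y, z].
In Python, from bench import arm, imaging gives the robot as it stands.
- The arm moves only by the tool carry_out, never from a script. Its argument "steps" is a list of rows, each a list of 3 entries, a list of its own where there are three numbers: the closure, from -1 (fully open) to 1 (shut), so that 0 is half open, then the shift along the tool's x, y, z in cm, then the turn, a rotation vector about the tool's x, y, z in degrees. In form: [[grip, [tx, ty, tz], [wx, wy, wz]], ...]. A call has 1 to 8 rows; each row shifts and turns the commanded pose from where the row before left it, along the tool's axes as they then stand; what a row does not reach is not made up. A row lasts 1/12 s, in which the tool goes at most 41.7 mm and 7.16 degrees, less where a joint would pass 70% of its speed; a pose out of reach is approached as far as the arm can. A call is refused whole if a number of a shift passes 4.17 or a number of a turn 7.16, either way. A call with a gripper value outside its range is refused whole. The fingers move at their own pace and stop on an object; "force" is the grip in N (left out, the last holds). Time passes only in rows, so rows that do not move let the fingers close. It gives the time, the measured TCP pose, the force, the opening and the grip force at its end, in the units of the state.
- arm.get_obs(): the state, without advancing time (a new reading comes with each control period).
- imaging.read_camera(name): name is "side" or "top" or "wrist"; returns the picture (384x512x3 uint8, blue, green, red); there is no depth.
- imaging.get_calibration(name): a dict with "vfov" (degrees; the focal length in pixels is half the picture's height over the tangent of half this angle, whatever the lens; pixels are square), "cx", "cy" (the principal point, pixels), "extrinsics" (4x4, takes a point from camera to world coordinates). Camera axes: x right, y down, z forward; pixel columns grow to the right and rows downward; lengths in m; the calibration is good to about 2 mm. A picture is of the moment at which its call begins: read the wrist's pose just before it. get_calibration takes no time and is no camera call; for the wrist camera it gives the pose at the moment of the call.
- arm.hand_in(): hands the job in; it is judged then, once.
The state is a dict: "time": time; "joints": joint angles; "joint_vel": joint speeds; "effort": joint torques, N m; "tcp_pos": TCP position; "tool_rot": TCP orientation; "ft_force": force on the tool from outside, world axes, zero at the start; "torque": the same for the moment, N m; "finger_gap": opening from 0.0 (shut) to 1.0 (fully open); "gripper_force": force on a finger pad.
Only numpy, scipy, OpenCV 4.12 (cv2) and the standard library are available. Lean on these libraries where they do the work, as an engineer would, in place of code of your own. Each camera call takes 0.05 s, during which the arm holds its last target. There are 200 camera calls.

## Working session

There is one attempt and no reset: what is moved stays moved. The work goes in short steps, Python scripts to look and compute and a tool call to move; the robot and the scene stay as the last step left them, time stands still between calls to the robot, and variables do not carry over. Pictures are saved under pics/ and viewed, at most 10 in all, crops included, and the job is handed in when it is done.

Besides the shell and the picture viewer there is one more tool, called after ">>>" by a JSON object that holds its "api" and its "payload". carry_out: Moves the arm, as the interface text tells. Its arguments: {"type":"object","properties":{"steps":{"type":"array","items":{"type":"array"}},"force":{"type":"number"}},"required":["steps"]}

```bash
mkdir -p pics; ls
python3 - <<'E'
from bench import arm, imaging
import cv2,numpy as np
for n in ("top","side"):
    c=imaging.get_calibration(n); print(n,c["vfov"],c["cx"],c["cy"],np.round(c["extrinsics"],3).tolist(), [k for k in c])
    cv2.imwrite(f"pics/{n}0.png",imaging.read_camera(n))
s=arm.get_obs(); print(s)
E
```

```text
pics
top 50.30764964294869 264.56868551898174 181.40549046325563 [[-0.018, -0.991, 0.135, 0.456], [-1.0, 0.016, -0.021, 0.145], [0.018, -0.136, -0.991, 1.02], [0.0, 0.0, 0.0, 1.0]] ['vfov', 'cx', 'cy', 'extrinsics']
side 46.898362020157194 259.48955182574167 193.07673910425515 [[-1.0, 0.007, -0.025, 0.624], [0.026, 0.424, -0.905, 1.071], [0.005, -0.905, -0.424, 0.525], [0.0, 0.0, 0.0, 1.0]] ['vfov', 'cx', 'cy', 'extrinsics']
{'time': 0.1, 'joints': array([-1.38749623e+00,  5.28412206e-01,  1.43377400e+00,  1.08947562e-05,
        1.18142858e+00, -1.78484192e-01]), 'joint_vel': array([ 0.00044925, -0.00151114, -0.00247577,  0.00144253,  0.00081754,
       -0.0006894 ]), 'effort': array([ 2.80817784e-05, -4.43305278e+01, -1.78585804e+01, -2.14499642e-04,
        3.87514461e-03,  1.69971923e-05]), 'tcp_pos': array([ 0.22113361, -0.58387529,  0.23040758]), 'tool_rot': array([-1.01107664e-03,  9.83683451e-01,  1.79905103e-01,  2.60292854e-06]), 'ft_force': array([1.69482163, 0.36361275, 0.7086099 ]), 'torque': array([0.00512303, 0.03162025, 0.01861356]), 'gripper_force': 0.0, 'finger_gap': 1.000805069882382}
```

View pics/top0.png

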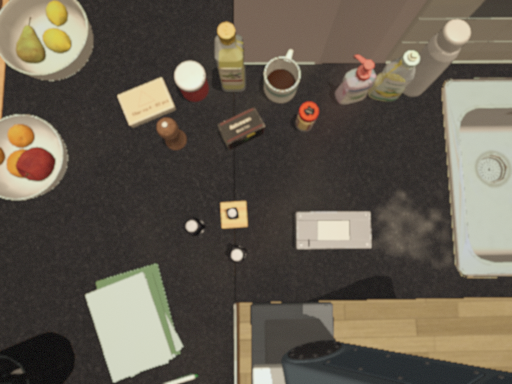

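View pics/side0.png

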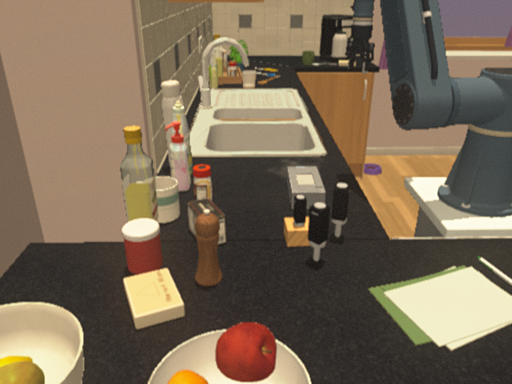

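Top picture: three thermometer-like things. One is in the wooden stand (233,213), and two stand free at (194,227) and (237,255). The stand one fits the description; in the side view it is at about (300,215) in the block. The dock is at (333,230) with its window at (333,231). The tea box (241,128), mill (171,133) and jar (307,115) are well away. I'll confirm with a crop.

```bash
cat > h.py <<'E'
import numpy as np, cv2
from bench import arm, imaging
def px2w(c,u,v,z):
    f=192/np.tan(np.radians(c["vfov"])/2); T=np.array(c["extrinsics"])
    d=T[:3,:3]@np.array([(u-c["cx"])/f,(v-c["cy"])/f,1]); o=T[:3,3]
    return o+d*(z-o[2])/d[2]
def w2px(c,p):
    f=192/np.tan(np.radians(c["vfov"])/2); T=np.array(c["extrinsics"])
    q=T[:3,:3].T@(np.array(p)-T[:3,3]); return np.array([c["cx"]+f*q[0]/q[2],c["cy"]+f*q[1]/q[2]])
E
python3 - <<'E'
from h import *
c=imaging.get_calibration("top"); im=cv2.imread("pics/top0.png")
for n,u,v,z in [("stand",234,214,.04),("thermo top",233,213,.108),("dock",333.5,230,.05),("window",333,231,.045),("d1",194,227,.1),("d2",237,255,.1)]:
    print(n,px2w(c,u,v,z).round(4))
top=cv2.resize(im[185:275,180:390],None,fx=3.7,fy=3.7,interpolation=cv2.INTER_CUBIC)
s=cv2.imread("pics/side0.png")[170:270,270:370]; s=cv2.resize(s,(250,250),interpolation=cv2.INTER_CUBIC)
out=np.zeros((590,780,3),np.uint8); out[:top.shape[0],:top.shape[1]]=top[:,:780]; out[335:585,:250]=s
cv2.imwrite("pics/crop1.png",out)
E
```

```text
stand [0.5127 0.1991 0.04  ]
thermo top [0.511  0.1976 0.108 ]
dock [ 0.4703 -0.0359  0.05  ]
window [ 0.468  -0.0356  0.045 ]
d1 [0.4818 0.2851 0.1   ]
d2 [0.4185 0.1899 0.1   ]
```

View pics/crop1.png

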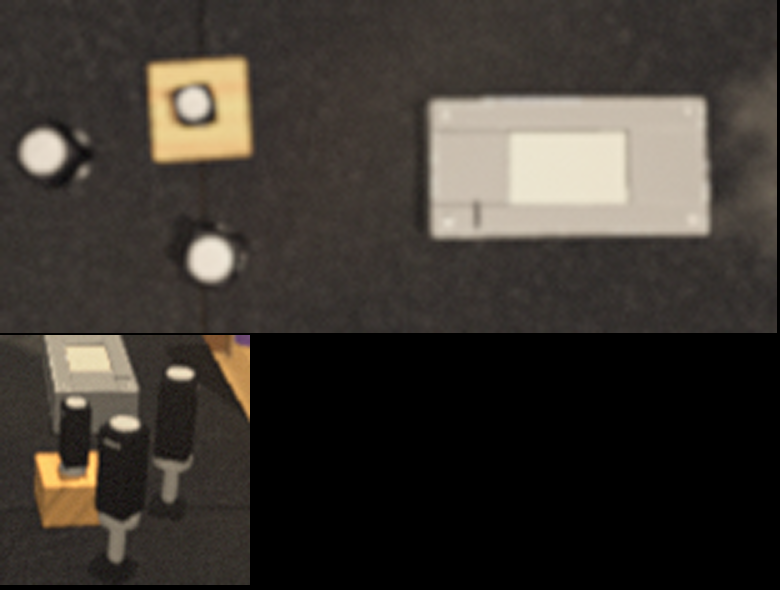

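The crop confirms it: the small thermometer in the block is the one meant, and the two free-standing ones are clearly larger. The stand and dock are both nearly aligned with the world axes. I'll turn the tool to yaw 0 and head over.

>>> {"api": "carry_out", "payload": {"steps": [[-0.2,[0,0,0],[0,0,6.9]],[-0.2,[0,0,0],[0,0,6.9]],[-0.2,[0,0,0],[0,0,6.9]],[-0.2,[1.4,-3.7,0],[0,0,0]],[-0.2,[1.4,-3.7,0],[0,0,0]],[-0.2,[1.4,-3.7,0],[0,0,0]],[-0.2,[1.4,-3.7,0],[0,0,0]],[-0.2,[1.4,-3.7,0],[0,0,0]]], "force": 60}}

```text
time: 0.77
tcp_pos: [0.2912, -0.3974, 0.2309]
tool_rot: [-0.001, 1.0, -0.0, -0.0]
ft_force: [-0.2, -0.9, -0.6]
finger_gap: 0.598
gripper_force: 0.0
```

>>> {"api": "carry_out", "payload": {"steps": [[-0.2,[1.4,-3.7,0],[0,0,0]],[-0.2,[1.4,-3.7,0],[0,0,0]],[-0.2,[1.4,-3.7,0],[0,0,0]],[-0.2,[1.4,-3.7,0],[0,0,0]],[-0.2,[1.4,-3.7,0],[0,0,0]],[-0.2,[1.4,-3.7,0],[0,0,0]],[-0.2,[1.4,-3.7,0],[0,0,0]],[-0.2,[1.4,-3.7,0],[0,0,0]]]}}

```text
time: 1.43
tcp_pos: [0.403, -0.1015, 0.2313]
tool_rot: [-0.0, 1.0, 0.0, -0.0]
ft_force: [0.4, -0.6, 0.4]
finger_gap: 0.6
gripper_force: 0.0
```

Run:
```python
from h import *
s=arm.get_obs(); print(s["time"],s["tcp_pos"].round(4),s["tool_rot"].round(4),s["finger_gap"],s["ft_force"].round(2))
c=imaging.get_calibration("wrist"); print(c["vfov"],np.round(c["extrinsics"],3).tolist())
print("stand,dock win px in wrist",w2px(c,[.511,.198,.108]),w2px(c,[.468,-.0356,.045]))
cv2.imwrite("pics/w1.png",imaging.read_camera("wrist"))
c=imaging.get_calibration("top"); im=cv2.imread("pics/top0.png"); g=cv2.cvtColor(im,cv2.COLOR_BGR2GRAY)
def rect(m,x0,y0,x1,y1,z,n):
    k=np.zeros_like(m); k[y0:y1,x0:x1]=m[y0:y1,x0:x1]
    cs,_=cv2.findContours(k,cv2.RETR_EXTERNAL,cv2.CHAIN_APPROX_NONE); q=max(cs,key=cv2.contourArea)
    b=cv2.boxPoints(cv2.minAreaRect(q)); w=np.array([px2w(c,*p,z) for p in b]); 
    e=w[1]-w[0]; e2=w[2]-w[1]
    print(n,"centre",w.mean(0).round(4),"sides",np.linalg.norm(e).round(4),np.linalg.norm(e2).round(4),"ang",np.degrees(np.arctan2(e[1],e[0])).round(1))
rect((g>100).astype(np.uint8)*255,280,195,390,260,.05,"dock")
rect((g>205).astype(np.uint8)*255,300,205,370,255,.045,"window")
rect(((im[...,2]>130)).astype(np.uint8)*255,212,192,255,238,.04,"stand")
```

```text
1.4333 [ 0.403  -0.1015  0.2313] [-1.e-04  1.e+00  0.e+00 -1.e-04] 0.5995622631409762 [ 0.4  -0.64  0.36]
65.32181264705393 [[-0.0, -0.949, -0.314, 0.483], [-1.0, 0.0, -0.001, -0.101], [0.001, 0.314, -0.949, 0.372], [0.0, 0.0, 0.0, 1.0]]
stand,dock win px in wrist [-118.27747602   54.8079608 ] [189.70477401 106.1429216 ]
dock centre [ 0.4706 -0.0361  0.05  ] sides 0.1789 0.0894 ang -91.0
window centre [ 0.4705 -0.0357  0.045 ] sides 0.0717 0.0425 ang -91.0
stand centre [0.5123 0.2004 0.04  ] sides 0.0645 0.0642 ang -86.8
```

>>> {"api": "carry_out", "payload": {"steps": [[-0.2,[1.3,-3.8,0],[0,0,0]],[-0.2,[1.3,-3.8,0],[0,0,0]],[-0.2,[1.3,-3.8,0],[0,0,0]],[-0.2,[1.4,-3.8,0],[0,0,0]],[-0.2,[1.4,-3.8,0],[0,0,0]],[-0.2,[1.4,-3.8,0],[0,0,0]],[-0.2,[1.4,-3.8,0],[0,0,0]],[-0.2,[1.4,-3.4,0],[0,0,0]]]}}

```text
time: 2.15
tcp_pos: [0.5118, 0.1989, 0.231]
tool_rot: [-0.0, 1.0, 0.001, -0.0]
ft_force: [0.7, -0.9, 1.0]
finger_gap: 0.604
gripper_force: 0.0
```

>>> {"api": "carry_out", "payload": {"steps": [[-0.2,[0,0,1],[0,0,0]],[-0.2,[0,0,1],[0,0,0]],[-0.2,[0,0,0],[0,0,0]]]}}

```text
time: 2.4
tcp_pos: [0.5095, 0.1959, 0.2086]
tool_rot: [0.001, 1.0, 0.001, -0.003]
ft_force: [-0.4, -0.7, -0.4]
finger_gap: 0.6
gripper_force: 0.0
```

Run:
```python
from h import *
s=arm.get_obs(); print(s["time"],s["tcp_pos"].round(4),s["tool_rot"].round(4))
c=imaging.get_calibration("wrist"); im=imaging.read_camera("wrist")
print(w2px(c,[.5115,.199,.108]),w2px(c,s["tcp_pos"]))
cv2.imwrite("pics/w2.png",im)
```

```text
2.4 [0.5095 0.1959 0.2086] [ 8.0e-04  1.0e+00  6.0e-04 -3.2e-03]
[248.46185991 187.32855224] [252.51424778 250.13817782]
```

View pics/w2.png

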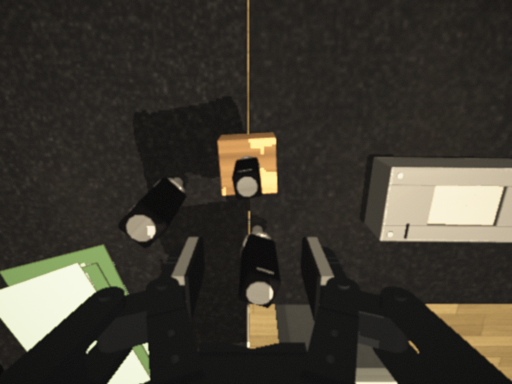

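The wrist view shows the target's cap at (247,186) in the stand, within 1.5 px of the prediction, so it is at about (0.5125, 0.200). The larger ones at (143,228) and (260,292) are clear of the fingers. I'll descend, then check alignment.

>>> {"api": "carry_out", "payload": {"steps": [[-0.2,[0.3,-0.4,0],[0,0,0]],[-0.2,[0,0,2.5],[0,0,0]],[-0.2,[0,0,2.5],[0,0,0]],[-0.2,[0,0,2.5],[0,0,0]],[-0.2,[0,0,0],[0,0,0]],[-0.2,[0,0,0],[0,0,0]]]}}

```text
time: 2.95
tcp_pos: [0.5144, 0.1996, 0.1359]
tool_rot: [0.0, 1.0, -0.001, -0.001]
ft_force: [-0.3, -0.1, 0.3]
finger_gap: 0.599
gripper_force: 0.0
```

Run:
```python
from h import *
s=arm.get_obs(); print(s["time"],s["tcp_pos"].round(4),s["tool_rot"].round(4))
c=imaging.get_calibration("wrist"); im=imaging.read_camera("wrist")
print(w2px(c,[.5125,.200,.108]),w2px(c,s["tcp_pos"]))
g=cv2.cvtColor(im,cv2.COLOR_BGR2GRAY); u,v=w2px(c,[.5125,.2,.108]).astype(int)
k=np.zeros_like(g); k[v-30:v+30,u-30:u+30]=(g[v-30:v+30,u-30:u+30]>110)*255
n,_,st,ce=cv2.connectedComponentsWithStats(k)
for i in range(1,n):
    if st[i,4]>40: print(st[i],ce[i].round(1),px2w(c,*ce[i],.108).round(4))
cv2.imwrite("pics/w3.png",im)
```

```text
2.95 [0.5144 0.1996 0.1359] [ 2.0e-04  1.0e+00 -6.0e-04 -1.3e-03]
[251.79337334 230.0000567 ] [252.51465983 250.14224413]
[221 200  13  30 336] [226.1 214.1] [0.5233 0.2156 0.108 ]
[266 200  15  27 360] [273.8 212.3] [0.5243 0.1866 0.108 ]
[237 217  29  43 646] [250.8 231.3] [0.5116 0.2006 0.108 ]
```

View pics/w3.png

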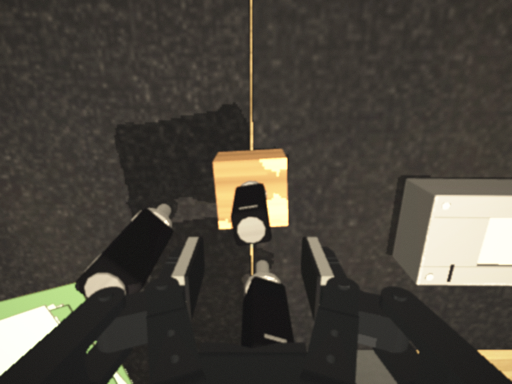

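The cap is at (251,230), i.e. about (0.512, 0.2005), midway between the fingers. I'll go down and close.

>>> {"api": "carry_out", "payload": {"steps": [[-0.2,[-0.2,-0.1,1],[0,0,0]],[-0.2,[0,0,2],[0,0,0]],[-0.2,[0,0,2],[0,0,0]],[-0.2,[0,0,1.7],[0,0,0]],[-0.2,[0,0,0.3],[0,0,0]],[-0.2,[0,0,0],[0,0,0]],[-0.2,[0,0,0],[0,0,0]]]}}

```text
time: 3.58
tcp_pos: [0.5137, 0.2018, 0.0673]
tool_rot: [-0.0, 1.0, 0.0, 0.001]
ft_force: [-1.0, 0.8, 0.3]
finger_gap: 0.599
gripper_force: 0.0
```

>>> {"api": "carry_out", "payload": {"steps": [[0.3,[0,0,0],[0,0,0]],[0.5,[0,0,0],[0,0,0]],[0.7,[0,0,0],[0,0,0]],[1,[0,0,0],[0,0,0]],[1,[0,0,0],[0,0,0]],[1,[0,0,0],[0,0,0]]], "force": 50}}

```text
time: 4.08
tcp_pos: [0.5138, 0.2018, 0.0677]
tool_rot: [-0.0, 1.0, 0.0, 0.001]
ft_force: [-1.0, 0.2, 6.1]
finger_gap: 0.274
gripper_force: 48.6
```

>>> {"api": "carry_out", "payload": {"steps": [[1,[0,0,-0.5],[0,0,0]],[1,[0,0,-1],[0,0,0]],[1,[0,0,-1],[0,0,0]],[1,[0,0,-1],[0,0,0]],[1,[0,0,-1.5],[0,0,0]],[1,[0,0,-1.5],[0,0,0]],[1,[0,0,-1],[0,0,0]],[1,[0,0,0],[0,0,0]]], "force": 60}}

```text
time: 4.75
tcp_pos: [0.5143, 0.2021, 0.1441]
tool_rot: [-0.001, 1.0, 0.0, 0.003]
ft_force: [0.2, 0.3, -1.6]
finger_gap: 0.274
gripper_force: 58.4
```

>>> {"api": "carry_out", "payload": {"steps": [[1,[-0.2,1.5,0],[0,0,0]],[1,[-0.6,3.5,0],[0,0,0]],[1,[-0.6,3.5,0],[0,0,0]],[1,[-0.6,3.5,0],[0,0,0]],[1,[-0.6,3.5,0],[0,0,0]],[1,[-0.6,3.5,0],[0,0,0]],[1,[-0.6,3.3,0],[0,0,0]],[1,[-0.5,1.4,0],[0,0,0]]]}}

```text
time: 5.42
tcp_pos: [0.4698, -0.0388, 0.1411]
tool_rot: [0.001, 1.0, -0.001, 0.0]
ft_force: [0.5, 0.3, -1.7]
finger_gap: 0.279
gripper_force: 58.7
```

>>> {"api": "carry_out", "payload": {"steps": [[1,[0,0,1],[0,0,0]],[1,[0,0,0.5],[0,0,0]],[1,[0,0,0],[0,0,0]],[1,[0,0,0],[0,0,0]]]}}

```text
time: 5.75
tcp_pos: [0.4695, -0.0348, 0.1259]
tool_rot: [-0.0, 1.0, 0.001, -0.001]
ft_force: [0.3, 0.7, -2.0]
finger_gap: 0.277
gripper_force: 58.7
```

Run:
```python
from h import *
s=arm.get_obs(); print(s["time"],s["tcp_pos"].round(4),s["tool_rot"].round(4),s["ft_force"].round(2))
c=imaging.get_calibration("wrist"); a=imaging.read_camera("wrist")
print(w2px(c,[.4705,-.036,.045]),w2px(c,s["tcp_pos"]))
c=imaging.get_calibration("side"); b=imaging.read_camera("side"); 
t=s["tcp_pos"]; print(w2px(c,t),w2px(c,[t[0],t[1],t[2]-.056]))
u,v=w2px(c,t).astype(int); b=cv2.resize(b[v-40:v+60,u-50:u+50],(384,384),interpolation=cv2.INTER_CUBIC)
cv2.imwrite("pics/w4.png",np.hstack([a[:, 56:456],b]))
```

```text
5.75 [ 0.4695 -0.0348  0.1259] [-3.e-04  1.e+00  5.e-04 -7.e-04] [ 0.27  0.67 -1.98]
[253.89993038 196.93063748] [252.55110158 250.11964702]
[306.35367029 151.9530857 ] [305.32378351 171.50655527]
```

View pics/w4.png

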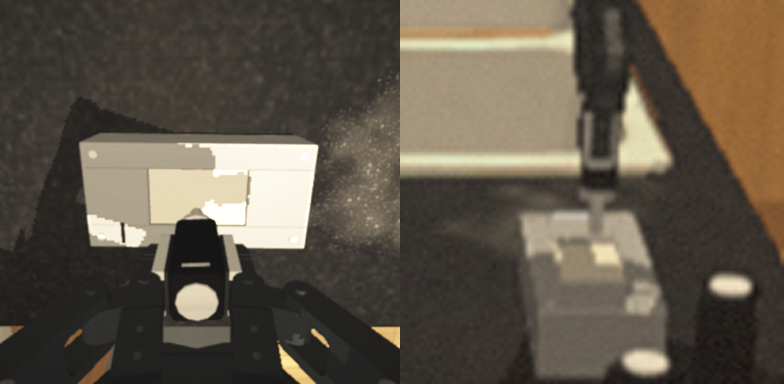

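The wrist view shows the window centred at (254,197), as predicted, with the thermometer hanging upright above it. I'll move to the −y end of the search area and lower slowly.

>>> {"api": "carry_out", "payload": {"steps": [[1,[0.3,1.3,0],[0,0,0]],[1,[0,1.2,0],[0,0,0]],[1,[0,0,1],[0,0,0]],[1,[0,0,0.7],[0,0,0]],[1,[0,0,0],[0,0,0]],[1,[0,0,0],[0,0,0]]]}}

```text
time: 6.35
tcp_pos: [0.4726, -0.0607, 0.109]
tool_rot: [-0.0, 1.0, 0.0, -0.001]
ft_force: [-0.1, -0.3, -1.8]
finger_gap: 0.273
gripper_force: 58.8
```

>>> {"api": "carry_out", "payload": {"steps": [[1,[0,0,0.1],[0,0,0]],[1,[0,0,0.1],[0,0,0]],[1,[0,0,0.1],[0,0,0]],[1,[0,0,0],[0,0,0]]]}}

```text
time: 6.68
tcp_pos: [0.473, -0.0603, 0.1063]
tool_rot: [0.0, 1.0, 0.0, 0.0]
ft_force: [0.0, 0.1, -1.2]
finger_gap: 0.273
gripper_force: 58.8
```

>>> {"api": "carry_out", "payload": {"steps": [[1,[0,0,0.05],[0,0,0]],[1,[0,0,0.05],[0,0,0]],[1,[0,0,0.05],[0,0,0]],[1,[0,0,0],[0,0,0]]]}}

```text
time: 7.02
tcp_pos: [0.473, -0.0603, 0.1048]
tool_rot: [-0.0, 1.0, 0.0, -0.0]
ft_force: [-0.3, -0.5, -1.6]
finger_gap: 0.275
gripper_force: 58.8
```

>>> {"api": "carry_out", "payload": {"steps": [[1,[0,0,0.05],[0,0,0]],[1,[0,0,0.05],[0,0,0]],[1,[0,0,0],[0,0,0]]]}}

```text
time: 7.27
tcp_pos: [0.4729, -0.0604, 0.1037]
tool_rot: [-0.0, 1.0, 0.0, -0.0]
ft_force: [0.2, -0.1, -1.7]
finger_gap: 0.275
gripper_force: 58.8
```

>>> {"api": "carry_out", "payload": {"steps": [[1,[0,0,0.05],[0,0,0]],[1,[0,0,0],[0,0,0]]]}}

```text
time: 7.43
tcp_pos: [0.4729, -0.0604, 0.1033]
tool_rot: [-0.0, 1.0, 0.0, -0.0]
ft_force: [0.3, 0.2, -1.6]
finger_gap: 0.273
gripper_force: 58.8
```

>>> {"api": "carry_out", "payload": {"steps": [[1,[0,0,0.05],[0,0,0]],[1,[0,0,0],[0,0,0]]]}}

```text
time: 7.6
tcp_pos: [0.4729, -0.0604, 0.1027]
tool_rot: [-0.0, 1.0, 0.0, -0.0]
ft_force: [0.1, 0.4, -2.0]
finger_gap: 0.276
gripper_force: 58.8
```

>>> {"api": "carry_out", "payload": {"steps": [[1,[0,0,0.04],[0,0,0]],[1,[0,0,0],[0,0,0]]]}}

```text
time: 7.77
tcp_pos: [0.473, -0.0604, 0.1026]
tool_rot: [0.0, 1.0, 0.0, 0.0]
ft_force: [-0.3, 0.2, -0.0]
finger_gap: 0.274
gripper_force: 59.0
```

>>> {"api": "carry_out", "payload": {"steps": [[1,[0,0,0.04],[0,0,0]],[1,[0,0,0],[0,0,0]]]}}

```text
time: 7.93
tcp_pos: [0.4731, -0.0605, 0.1025]
tool_rot: [0.0, 1.0, 0.0, 0.0]
ft_force: [-0.8, -0.3, 4.8]
finger_gap: 0.275
gripper_force: 59.4
```

>>> {"api": "carry_out", "payload": {"steps": [[1,[0,0,0.03],[0,0,0]],[1,[0,0,0],[0,0,0]]]}}

```text
time: 8.1
tcp_pos: [0.4731, -0.0606, 0.1024]
tool_rot: [0.0, 1.0, 0.0, 0.0]
ft_force: [-1.4, 0.9, 7.0]
finger_gap: 0.276
gripper_force: 59.5
```

Contact at z = 0.1026, about 10 N/mm of compliance. I'll ease to about 4–5 N and sweep +y in 3 mm samples.

>>> {"api": "carry_out", "payload": {"steps": [[1,[0,0,-0.04],[0,0,0]],[1,[0,-0.15,0],[0,0,0]],[1,[0,-0.15,0],[0,0,0]]]}}

```text
time: 8.35
tcp_pos: [0.4736, -0.0583, 0.1025]
tool_rot: [0.001, 1.0, 0.001, 0.001]
ft_force: [-0.2, -4.9, 5.5]
finger_gap: 0.274
gripper_force: 59.5
```

>>> {"api": "carry_out", "payload": {"steps": [[1,[0,-0.15,0],[0,0,0]],[1,[0,-0.15,0],[0,0,0]]]}}

```text
time: 8.52
tcp_pos: [0.4741, -0.0553, 0.1026]
tool_rot: [0.001, 1.0, 0.001, 0.001]
ft_force: [-0.7, -3.7, 4.0]
finger_gap: 0.272
gripper_force: 59.5
```

>>> {"api": "carry_out", "payload": {"steps": [[1,[0,-0.15,0],[0,0,0]],[1,[0,-0.15,0],[0,0,0]]]}}

```text
time: 8.68
tcp_pos: [0.4743, -0.0522, 0.1026]
tool_rot: [0.001, 1.0, 0.001, 0.001]
ft_force: [-0.9, -5.2, 4.7]
finger_gap: 0.274
gripper_force: 59.5
```

>>> {"api": "carry_out", "payload": {"steps": [[1,[-0.05,-0.15,-0.02],[0,0,0]],[1,[-0.05,-0.15,0],[0,0,0]]]}}

```text
time: 8.85
tcp_pos: [0.4733, -0.0488, 0.1026]
tool_rot: [0.001, 1.0, 0.0, 0.002]
ft_force: [1.6, -3.8, 3.6]
finger_gap: 0.275
gripper_force: 59.2
```

>>> {"api": "carry_out", "payload": {"steps": [[1,[0,-0.15,0],[0,0,0]],[1,[0,-0.15,0],[0,0,0]]]}}

```text
time: 9.02
tcp_pos: [0.4728, -0.0457, 0.1026]
tool_rot: [0.0, 1.0, 0.0, 0.001]
ft_force: [1.4, -3.6, 4.8]
finger_gap: 0.277
gripper_force: 59.4
```

>>> {"api": "carry_out", "payload": {"steps": [[1,[0,-0.15,0],[0,0,0]],[1,[0,-0.15,0],[0,0,0]]]}}

```text
time: 9.18
tcp_pos: [0.4725, -0.0426, 0.1025]
tool_rot: [0.0, 1.0, 0.0, 0.001]
ft_force: [0.3, -4.8, 4.8]
finger_gap: 0.274
gripper_force: 59.5
```

>>> {"api": "carry_out", "payload": {"steps": [[1,[0,-0.15,0],[0,0,0]],[1,[0,-0.15,0],[0,0,0]]]}}

```text
time: 9.35
tcp_pos: [0.4723, -0.0396, 0.1025]
tool_rot: [0.0, 1.0, 0.001, 0.0]
ft_force: [0.6, -4.8, 6.3]
finger_gap: 0.274
gripper_force: 59.5
```

>>> {"api": "carry_out", "payload": {"steps": [[1,[0,-0.15,-0.02],[0,0,0]],[1,[0,-0.15,0],[0,0,0]]]}}

```text
time: 9.52
tcp_pos: [0.4719, -0.0362, 0.1025]
tool_rot: [0.0, 1.0, 0.0, -0.0]
ft_force: [0.5, -3.6, 4.9]
finger_gap: 0.273
gripper_force: 59.3
```

>>> {"api": "carry_out", "payload": {"steps": [[1,[0,-0.15,0],[0,0,0]],[1,[0,-0.15,0],[0,0,0]]]}}

```text
time: 9.68
tcp_pos: [0.4717, -0.0332, 0.1025]
tool_rot: [-0.0, 1.0, 0.0, -0.0]
ft_force: [0.6, -3.5, 4.8]
finger_gap: 0.279
gripper_force: 59.3
```

>>> {"api": "carry_out", "payload": {"steps": [[1,[0,-0.15,0],[0,0,0]],[1,[0,-0.15,0],[0,0,0]]]}}

```text
time: 9.85
tcp_pos: [0.4717, -0.0301, 0.1024]
tool_rot: [-0.0, 1.0, 0.0, -0.0]
ft_force: [0.9, -4.2, 4.3]
finger_gap: 0.274
gripper_force: 59.3
```

>>> {"api": "carry_out", "payload": {"steps": [[1,[0,-0.15,0],[0,0,0]],[1,[0,-0.15,0],[0,0,0]]]}}

```text
time: 10.02
tcp_pos: [0.4717, -0.0272, 0.1025]
tool_rot: [-0.0, 1.0, 0.0, -0.0]
ft_force: [0.2, -4.0, 3.8]
finger_gap: 0.278
gripper_force: 59.3
```

>>> {"api": "carry_out", "payload": {"steps": [[1,[0.05,-0.15,0],[0,0,0]],[1,[0.03,-0.15,0],[0,0,0]]]}}

```text
time: 10.18
tcp_pos: [0.4723, -0.0242, 0.1025]
tool_rot: [-0.0, 1.0, 0.0, -0.001]
ft_force: [-0.7, -3.9, 4.6]
finger_gap: 0.272
gripper_force: 59.4
```

>>> {"api": "carry_out", "payload": {"steps": [[1,[0,-0.15,0],[0,0,0]],[1,[0,-0.15,0],[0,0,0]]]}}

```text
time: 10.35
tcp_pos: [0.4726, -0.0212, 0.1025]
tool_rot: [-0.0, 1.0, 0.0, -0.0]
ft_force: [-0.1, -3.1, 3.7]
finger_gap: 0.28
gripper_force: 59.4
```

>>> {"api": "carry_out", "payload": {"steps": [[1,[0,-0.15,0],[0,0,0]],[1,[0,-0.15,0],[0,0,0]]]}}

```text
time: 10.52
tcp_pos: [0.4727, -0.0181, 0.1025]
tool_rot: [-0.0, 1.0, 0.0, -0.0]
ft_force: [-0.5, -3.3, 3.5]
finger_gap: 0.277
gripper_force: 59.3
```

>>> {"api": "carry_out", "payload": {"steps": [[1,[0,-0.15,0],[0,0,0]],[1,[0,-0.15,0],[0,0,0]]]}}

```text
time: 10.68
tcp_pos: [0.4728, -0.0151, 0.1025]
tool_rot: [-0.0, 1.0, 0.0, 0.0]
ft_force: [0.6, -3.9, 2.7]
finger_gap: 0.276
gripper_force: 59.3
```

>>> {"api": "carry_out", "payload": {"steps": [[1,[0,-0.15,0],[0,0,0]],[1,[0,-0.15,0],[0,0,0]]]}}

```text
time: 10.85
tcp_pos: [0.4727, -0.0121, 0.1025]
tool_rot: [-0.0, 1.0, 0.0, -0.0]
ft_force: [-0.2, -3.1, 3.2]
finger_gap: 0.277
gripper_force: 59.3
```

The centre line is empty. I'll step +4 mm in x and sweep back.

>>> {"api": "carry_out", "payload": {"steps": [[1,[0.2,-0.05,0],[0,0,0]],[1,[0.2,0,0],[0,0,0]],[1,[0.05,0,0],[0,0,0]]]}}

```text
time: 11.1
tcp_pos: [0.4742, -0.0112, 0.1022]
tool_rot: [-0.001, 1.0, 0.001, -0.004]
ft_force: [-5.4, -3.9, 8.2]
finger_gap: 0.276
gripper_force: 59.9
```

>>> {"api": "carry_out", "payload": {"steps": [[1,[0,0.15,0],[0,0,0]],[1,[0,0.15,0],[0,0,0]]]}}

```text
time: 11.27
tcp_pos: [0.4742, -0.0126, 0.1023]
tool_rot: [-0.002, 1.0, -0.001, -0.003]
ft_force: [-2.2, 6.6, 10.6]
finger_gap: 0.275
gripper_force: 59.5
```

>>> {"api": "carry_out", "payload": {"steps": [[1,[0,0.15,0],[0,0,0]],[1,[0,0.15,0],[0,0,0]]]}}

```text
time: 11.43
tcp_pos: [0.4746, -0.0147, 0.1024]
tool_rot: [-0.003, 1.0, -0.001, -0.003]
ft_force: [-1.3, 7.2, 8.0]
finger_gap: 0.272
gripper_force: 58.1
```

>>> {"api": "carry_out", "payload": {"steps": [[1,[0,0.15,0],[0,0,0]],[1,[0,0.15,0],[0,0,0]]]}}

```text
time: 11.6
tcp_pos: [0.475, -0.0177, 0.1024]
tool_rot: [-0.003, 1.0, -0.001, -0.002]
ft_force: [-1.1, 5.6, 8.1]
finger_gap: 0.279
gripper_force: 58.1
```

>>> {"api": "carry_out", "payload": {"steps": [[1,[0.1,0,-0.05],[0,0,0]],[1,[0.1,-0.15,0],[0,0,0]],[1,[0,-0.15,0],[0,0,0]]]}}

```text
time: 11.85
tcp_pos: [0.4778, -0.0172, 0.1025]
tool_rot: [-0.0, 1.0, 0.0, -0.002]
ft_force: [-1.9, -1.6, 2.5]
finger_gap: 0.273
gripper_force: 58.5
```

>>> {"api": "carry_out", "payload": {"steps": [[1,[0,-0.15,0],[0,0,0]],[1,[0,-0.15,0],[0,0,0]]]}}

```text
time: 12.02
tcp_pos: [0.4796, -0.0147, 0.1027]
tool_rot: [-0.0, 1.0, -0.0, 0.0]
ft_force: [-0.2, -0.4, -1.3]
finger_gap: 0.273
gripper_force: 58.3
```

>>> {"api": "carry_out", "payload": {"steps": [[1,[-0.2,-0.1,0],[0,0,0]],[1,[-0.05,-0.1,0.03],[0,0,0]],[1,[0,0,0.02],[0,0,0]]]}}

```text
time: 12.27
tcp_pos: [0.4773, -0.0129, 0.1026]
tool_rot: [0.0, 1.0, 0.0, 0.001]
ft_force: [0.3, -0.1, 2.4]
finger_gap: 0.274
gripper_force: 58.6
```

>>> {"api": "carry_out", "payload": {"steps": [[1,[0,0.15,0],[0,0,0]],[1,[0,0.15,0],[0,0,0]]]}}

```text
time: 12.43
tcp_pos: [0.4769, -0.0155, 0.1026]
tool_rot: [-0.0, 1.0, -0.0, 0.0]
ft_force: [-0.5, 1.9, 1.5]
finger_gap: 0.276
gripper_force: 58.6
```

Good light contact (about 3–4 N) at x = 0.477. I'll continue −y.

>>> {"api": "carry_out", "payload": {"steps": [[1,[0,0.15,0.01],[0,0,0]],[1,[0,0.15,0],[0,0,0]]]}}

```text
time: 12.6
tcp_pos: [0.4767, -0.0186, 0.1026]
tool_rot: [-0.0, 1.0, -0.0, 0.0]
ft_force: [0.4, 2.9, 3.5]
finger_gap: 0.271
gripper_force: 58.8
```

>>> {"api": "carry_out", "payload": {"steps": [[1,[0,0.15,0],[0,0,0]],[1,[0,0.15,0],[0,0,0]]]}}

```text
time: 12.77
tcp_pos: [0.4766, -0.0217, 0.1026]
tool_rot: [-0.0, 1.0, 0.0, -0.0]
ft_force: [0.4, 3.1, 5.0]
finger_gap: 0.272
gripper_force: 58.9
```

>>> {"api": "carry_out", "payload": {"steps": [[1,[0,0.15,0],[0,0,0]],[1,[0,0.15,0],[0,0,0]]]}}

```text
time: 12.93
tcp_pos: [0.4767, -0.0247, 0.1025]
tool_rot: [-0.0, 1.0, 0.0, -0.0]
ft_force: [0.8, 4.8, 5.4]
finger_gap: 0.274
gripper_force: 59.0
```

>>> {"api": "carry_out", "payload": {"steps": [[1,[0,0.15,0],[0,0,0]],[1,[0,0.15,0],[0,0,0]]]}}

```text
time: 13.1
tcp_pos: [0.4766, -0.028, 0.1024]
tool_rot: [0.0, 1.0, 0.0, -0.0]
ft_force: [-0.8, 2.9, 3.2]
finger_gap: 0.277
gripper_force: 58.7
```

>>> {"api": "carry_out", "payload": {"steps": [[1,[0,0.15,0],[0,0,0]],[1,[0,0.15,0],[0,0,0]]]}}

```text
time: 13.27
tcp_pos: [0.4767, -0.0317, 0.102]
tool_rot: [0.001, 1.0, 0.001, -0.0]
ft_force: [-1.1, -0.1, -0.6]
finger_gap: 0.276
gripper_force: 58.4
```

>>> {"api": "carry_out", "payload": {"steps": [[1,[0,0.15,0],[0,0,0]],[1,[0,0.15,0],[0,0,0]]]}}

```text
time: 13.43
tcp_pos: [0.4767, -0.0344, 0.1021]
tool_rot: [0.0, 1.0, 0.0, -0.0]
ft_force: [-1.1, 0.6, -1.1]
finger_gap: 0.272
gripper_force: 58.4
```

>>> {"api": "carry_out", "payload": {"steps": [[1,[0,0.15,0],[0,0,0]],[1,[0,0.15,0],[0,0,0]]]}}

```text
time: 13.6
tcp_pos: [0.4766, -0.0368, 0.1024]
tool_rot: [-0.0, 1.0, -0.0, -0.0]
ft_force: [1.0, 2.5, 2.2]
finger_gap: 0.277
gripper_force: 58.8
```

>>> {"api": "carry_out", "payload": {"steps": [[1,[0,0.15,0],[0,0,0]],[1,[0,0.15,0],[0,0,0]]]}}

```text
time: 13.77
tcp_pos: [0.4767, -0.0397, 0.1026]
tool_rot: [-0.0, 1.0, 0.0, 0.0]
ft_force: [0.2, 3.4, 2.0]
finger_gap: 0.274
gripper_force: 58.8
```

A drop (z 0.102, force on the shutter only) at y ≈ −0.0315 to −0.0345. I'll go back to y = −0.033 and lower a little.

>>> {"api": "carry_out", "payload": {"steps": [[1,[0,-0.2,0],[0,0,0]],[1,[0,-0.25,0],[0,0,0]],[1,[0,-0.2,0],[0,0,0]],[1,[0,0,0],[0,0,0]]]}}

```text
time: 14.1
tcp_pos: [0.4767, -0.033, 0.1023]
tool_rot: [-0.0, 1.0, 0.0, -0.0]
ft_force: [0.1, 0.5, -1.4]
finger_gap: 0.275
gripper_force: 58.5
```

>>> {"api": "carry_out", "payload": {"steps": [[1,[0,0,0.05],[0,0,0]],[1,[0,0,0.03],[0,0,0]],[1,[0,0,0],[0,0,0]]]}}

```text
time: 14.35
tcp_pos: [0.4766, -0.0332, 0.1014]
tool_rot: [-0.0, 1.0, 0.0, -0.0]
ft_force: [0.1, 0.3, -1.1]
finger_gap: 0.275
gripper_force: 58.5
```

Free descent; 1.2 mm below the cover. Going deeper in small steps.

>>> {"api": "carry_out", "payload": {"steps": [[1,[0,0,0.05],[0,0,0]],[1,[0,0,0.05],[0,0,0]],[1,[0,0,0],[0,0,0]]]}}

```text
time: 14.6
tcp_pos: [0.4767, -0.0333, 0.1005]
tool_rot: [-0.0, 1.0, 0.0, -0.0]
ft_force: [0.2, 0.3, 0.1]
finger_gap: 0.272
gripper_force: 58.6
```

>>> {"api": "carry_out", "payload": {"steps": [[1,[0,0,0.05],[0,0,0]],[1,[0,0,0.03],[0,0,0]],[1,[0,0,0],[0,0,0]]]}}

```text
time: 14.85
tcp_pos: [0.477, -0.0333, 0.0999]
tool_rot: [-0.0, 1.0, 0.0, 0.0]
ft_force: [0.2, 0.7, 0.0]
finger_gap: 0.276
gripper_force: 58.7
```

>>> {"api": "carry_out", "payload": {"steps": [[1,[0.05,0,0],[0,0,0]],[1,[0,0,0.05],[0,0,0]],[1,[0,0,0.05],[0,0,0]],[1,[0,0,0],[0,0,0]]]}}

```text
time: 15.18
tcp_pos: [0.4775, -0.0333, 0.0987]
tool_rot: [-0.0, 1.0, 0.0, 0.0]
ft_force: [0.3, 1.4, -1.0]
finger_gap: 0.278
gripper_force: 58.6
```

>>> {"api": "carry_out", "payload": {"steps": [[1,[0,0,0.05],[0,0,0]],[1,[0,0,0.05],[0,0,0]],[1,[0,0,0],[0,0,0]]]}}

```text
time: 15.43
tcp_pos: [0.4775, -0.0333, 0.0978]
tool_rot: [-0.0, 1.0, 0.0, 0.0]
ft_force: [1.6, 2.4, -1.1]
finger_gap: 0.27
gripper_force: 58.6
```

>>> {"api": "carry_out", "payload": {"steps": [[1,[0.05,-0.07,0],[0,0,0]],[1,[0,0,0.1],[0,0,0]],[1,[0,0,0.1],[0,0,0]],[1,[0,0,0.1],[0,0,0]],[1,[0,0,0],[0,0,0]]]}}

```text
time: 15.85
tcp_pos: [0.4775, -0.0328, 0.0945]
tool_rot: [0.0, 1.0, 0.0, -0.0]
ft_force: [0.6, -1.0, -1.2]
finger_gap: 0.273
gripper_force: 58.5
```

>>> {"api": "carry_out", "payload": {"steps": [[1,[0,0,0.1],[0,0,0]],[1,[0,0,0.1],[0,0,0]],[1,[0,0,0.1],[0,0,0]],[1,[0,0,0],[0,0,0]]]}}

```text
time: 16.18
tcp_pos: [0.4776, -0.0327, 0.0916]
tool_rot: [-0.0, 1.0, 0.0, -0.0]
ft_force: [-1.0, 0.5, -2.1]
finger_gap: 0.277
gripper_force: 58.5
```

>>> {"api": "carry_out", "payload": {"steps": [[1,[0,0,0.1],[0,0,0]],[1,[0,0,0.1],[0,0,0]],[1,[0,0,0.1],[0,0,0]],[1,[0,0,0.1],[0,0,0]],[1,[0,0,0.1],[0,0,0]],[1,[0,0,0.1],[0,0,0]],[1,[0,0,0],[0,0,0]]]}}

```text
time: 16.77
tcp_pos: [0.4777, -0.0326, 0.0856]
tool_rot: [-0.0, 1.0, 0.0, -0.0]
ft_force: [0.2, 0.1, -0.3]
finger_gap: 0.273
gripper_force: 58.6
```

>>> {"api": "carry_out", "payload": {"steps": [[1,[0,0,0.1],[0,0,0]],[1,[0,0,0.1],[0,0,0]],[1,[0,0,0.1],[0,0,0]],[1,[0,0,0.1],[0,0,0]],[1,[0,0,0.1],[0,0,0]],[1,[0,0,0.1],[0,0,0]],[1,[0,0,0],[0,0,0]]]}}

```text
time: 17.35
tcp_pos: [0.4778, -0.0327, 0.0796]
tool_rot: [-0.0, 1.0, 0.0, -0.0]
ft_force: [-0.1, -0.5, -0.5]
finger_gap: 0.275
gripper_force: 58.6
```

>>> {"api": "carry_out", "payload": {"steps": [[1,[0,0,0.1],[0,0,0]],[1,[0,0,0.1],[0,0,0]],[1,[0,0,0.1],[0,0,0]],[1,[0,0,0.1],[0,0,0]],[1,[0,0,0.1],[0,0,0]],[1,[0,0,0.1],[0,0,0]],[1,[0,0,0],[0,0,0]]]}}

```text
time: 17.93
tcp_pos: [0.4778, -0.0327, 0.0736]
tool_rot: [-0.0, 1.0, 0.0, -0.0]
ft_force: [0.6, 1.2, -0.0]
finger_gap: 0.273
gripper_force: 58.6
```

>>> {"api": "carry_out", "payload": {"steps": [[1,[0,0,0.05],[0,0,0]],[1,[0,0,0.05],[0,0,0]],[1,[0,0,0],[0,0,0]]]}}

```text
time: 18.18
tcp_pos: [0.4778, -0.0327, 0.0728]
tool_rot: [-0.0, 1.0, 0.0, 0.0]
ft_force: [0.3, -0.8, -0.8]
finger_gap: 0.273
gripper_force: 58.7
```

>>> {"api": "carry_out", "payload": {"steps": [[1,[0,0,0.05],[0,0,0]],[1,[0,0,0],[0,0,0]]]}}

```text
time: 18.35
tcp_pos: [0.4778, -0.0327, 0.0727]
tool_rot: [0.0, 1.0, 0.0, 0.0]
ft_force: [-1.2, 1.6, 3.2]
finger_gap: 0.271
gripper_force: 59.2
```

>>> {"api": "carry_out", "payload": {"steps": [[1,[0,0,0.03],[0,0,0]],[1,[0,0,0],[0,0,0]]]}}

```text
time: 18.52
tcp_pos: [0.4779, -0.0327, 0.0727]
tool_rot: [0.0, 1.0, 0.0, 0.0]
ft_force: [-1.5, 0.6, 6.6]
finger_gap: 0.276
gripper_force: 59.6
```

Home: the collar is seated at 0.0727, exactly 30 mm below cover contact. I'll ease off and release.

>>> {"api": "carry_out", "payload": {"steps": [[1,[0,0,-0.04],[0,0,0]],[1,[0,0,0],[0,0,0]]], "force": 20}}

```text
time: 18.68
tcp_pos: [0.4779, -0.0327, 0.0727]
tool_rot: [0.0, 1.0, 0.0, 0.0]
ft_force: [-1.0, 0.1, 4.5]
finger_gap: 0.271
gripper_force: 58.9
```

>>> {"api": "carry_out", "payload": {"steps": [[0.3,[0,0,0],[0,0,0]],[0.1,[0,0,0],[0,0,0]],[-0.2,[0,0,0],[0,0,0]],[-0.2,[0,0,0],[0,0,0]],[-0.2,[0,0,0],[0,0,0]]]}}

```text
time: 19.1
tcp_pos: [0.4778, -0.0327, 0.0723]
tool_rot: [-0.0, 1.0, 0.0, -0.0]
ft_force: [-0.5, 0.6, -0.3]
finger_gap: 0.596
gripper_force: 0.0
```

>>> {"api": "carry_out", "payload": {"steps": [[-0.2,[0,0,-0.5],[0,0,0]],[-0.2,[0,0,-1.5],[0,0,0]],[-0.2,[0,0,-2.5],[0,0,0]],[-0.2,[0,0,-3],[0,0,0]],[-0.2,[0,0,-3],[0,0,0]],[-0.2,[0,0,-1.5],[0,0,0]],[-0.2,[0,0,0],[0,0,0]],[-0.2,[0,0,0],[0,0,0]]]}}

```text
time: 19.77
tcp_pos: [0.4781, -0.0328, 0.1934]
tool_rot: [0.0, 1.0, 0.0, 0.001]
ft_force: [-0.1, 0.7, -0.9]
finger_gap: 0.601
gripper_force: 0.0
```

Run:
```python
from h import *
s=arm.get_obs(); print(s["time"],s["tcp_pos"].round(4))
c=imaging.get_calibration("side"); b=imaging.read_camera("side")
p=[.4765,-.0327]; print([w2px(c,p+[z]).round(1) for z in (.045,.111)])
u,v=w2px(c,p+[.08]).astype(int); b1=cv2.resize(b[v-35:v+45,u-40:u+40],(384,384),interpolation=cv2.INTER_CUBIC); print("crop origin",u-40,v-35)
w=imaging.read_camera("wrist"); cw=imaging.get_calibration("wrist"); print(w2px(cw,p+[.113])-[56,0])
cv2.imwrite("pics/end.png",np.hstack([w[:,56:456],b1]))
```

```text
19.7667 [ 0.4781 -0.0328  0.1934]
[array([302.4, 180.3]), array([303.6, 157.5])]
crop origin 263 133
[196.75722221 199.46408116]
```

View pics/end.png

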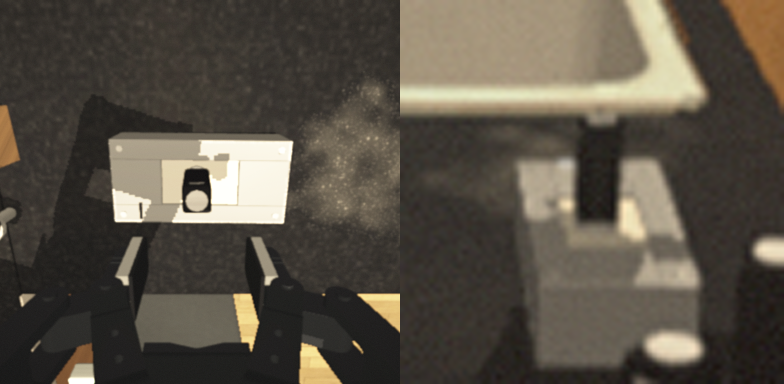

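The thermometer stands upright with its collar down on the cover, its cap at wrist-crop (196,200) against a predicted (197,199). The gripper is clear.

```bash
python3 -c "
from bench import arm
print(arm.hand_in())"
```

```text
the job is handed in; nothing more can be done
None
```

The thermometer is fully home in the dock with its collar on the cover and has been let go; the bystanders were left alone, wrist readings against the dock stayed around 15 N or less, and the job was handed in at about 20 s of the 72 s allowed.

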